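# Shut the hasp and hold the label holder home behind the lip

## Task

On the instrument case, swing the open hasp over and down flat onto the lid so that it rests over its staple. Then take the shorter of the two label holders from the rack and push it, upright, down behind the lip on the front of the case, fully home against the sprung foot in the pocket. Finish while holding it pressed fully home there, so that its locking screws can be fitted; leave the longer holder and the other loose things where they are.

Things in the scene. Friction and masses are not known exactly. Their poses are not given: they have to be found in the camera images.
- case: Grey painted instrument case, fixed to the bench: 130 (x) x 150 (y) x 95 (z) mm. Origin: centre of its underside on the bench; z up, its front face (with the label pocket) looks along its -x, at x = -65 mm. The lid is flush and fixed.
- pocket (a point): Mouth of the label pocket: centre of the opening, level with the lip's straight top edge, 85 mm above the bench; axes as the case's. Opening 14 (x) x 80 mm (y). Behind it (+x) the case's front face, 10 mm higher; before it the aluminium lip, 88 mm long, flared outward by 6 mm up to 92 mm; cheeks at both ends. The black foot inside is 64 mm long, 17 mm below this point, 27 mm when pressed down.
- foot (a joint): Sprung foot at the bottom of the pocket: 0 = up (untouched), 0.010 m = pressed right down on its stop. It takes 3 N to start moving and 8 N at the stop, and springs back up when let go.
- hasp (a joint): Hasp hinge (rad): 0 = shut, flat on the lid, pointing to the case's +x, its slot over the staple; 1.57 = upright; more = leaning forward over the pocket (limit 2.5; it starts between 1.7 and 2.3). A stiff hinge (0.05 N m of friction): the hasp stays where it is left.
- hasp_pivot (a point): Middle of the hasp's hinge axis (along the case's y), near the front edge of the lid, 99.5 mm above the bench; axes as the case's; does not move with the hasp. Hinge knuckles rise 4.5 mm above it. The wire staple stands 21 to 41 mm behind it (+x) and its top is 11 mm above it.
- hasp_end (a point): Point on the outer face of the hasp (upper face when shut), 56 mm from the hinge axis, in the solid part beyond the slot. The hasp is a steel plate 34 mm wide, 4 mm thick, and ends in a rolled edge 70 mm from the axis. Moves with the hasp.
- rack: Grey rack fixed to the bench, base 110 (x) x 130 (y) x 6 mm with two slots along its y, at x = -32 and +32 mm; each slot is 12 mm wide and 120 mm long, its floor 6 mm and its walls' top 29 mm above the bench. Origin: centre of its underside; z up.
- holder_short: The shorter label holder: white upright plate 10 (x) x 70 (y) x 90 (z) mm with a blank paper card framed on both faces (both faces alike), bottom edge narrowed to 6 mm over 3 mm. About 60 g. Origin: centre of its bottom edge; z up, x across its thickness. Stands in one slot of the rack, either one.
- holder_long: The longer label holder, the same but 104 mm long (y); too long for the pocket. Stands in the other slot of the rack. To be left there.
- carton: Small brown carton, 50 x 50 x 42 mm, bystander; origin: centre of its underside.
- jar: Brown jar with white cap, 44 mm across, 47 mm tall, bystander; origin: centre of its underside.
- tape_roll: Amber tape roll lying flat, 60 mm across, 12 mm tall, bystander; origin: centre of its underside.
Mind the look-alikes: they are no part of the job. There is more than one size of the case; the job needs the larger.

How it is judged:
On the way, in this order (a step that is already met when the one before it is completed fails the run):
1. the hasp is shut over its staple (value of joint hasp below 0.08 rad), for 0.2 s.
2. the shorter label holder stands behind the lip (x of holder_short in the frame of pocket between -0.006 and 0.006 m and y of holder_short in the frame of pocket between -0.008 and 0.008 m and angle between holder_short's own z axis and vertical below 0.15 rad and z of holder_short in the frame of pocket below -0.012 m and value of joint hasp below 0.08 rad), for 0.1 s.
At the end, for the whole second after the job is handed in: Hasp shut (under 0.08 rad); shorter holder upright (0.15 rad) in the pocket (within 6 mm across, 8 mm along), its bottom 24 mm or more below the lip edge, foot pressed 7.5 mm or more, more than 4 N on case and foot, fingers holding it (over 2 N) (value of joint hasp below 0.08 rad and x of holder_short in the frame of pocket between -0.006 and 0.006 m and y of holder_short in the frame of pocket between -0.008 and 0.008 m and angle between holder_short's own z axis and vertical below 0.15 rad and z of holder_short in the frame of pocket below -0.024 m and value of joint foot above 0.0075 m and contact force between holder_short and case above 4 N and contact force between the fingers and holder_short above 2 N); the arm keeps its last pose, push and grip.
It fails at once if the longer holder is moved by more than 30 mm (distance of holder_long from where it was at the start of the episode above 0.03 m).
It fails at once if the carton is moved by more than 30 mm (distance of carton from where it was at the start of the episode above 0.03 m).
It fails at once if the jar is moved by more than 30 mm (distance of jar from where it was at the start of the episode above 0.03 m).
It fails at once if the tape roll is moved by more than 30 mm (distance of tape_roll from where it was at the start of the episode above 0.03 m).
It also fails if it takes over 54 s, if anything falls off the work surface, if the arm or the gripper's body presses on something with over 40 N, if the wrist force passes 120 N, or if a joint passes its speed limit or range.

## Robot

A 6-joint arm with a two-finger parallel gripper is mounted at the origin on a cart in front of the work surface, level with it; the furniture and walls round the work are solid. World frame = base frame: x ahead of the robot, y to its left, z up, the work surface at z = 0. Lengths are in m, angles in rad, forces in N, time in s.
With the tool pointing down it reaches from about 0.3 to 0.875 m from the base axis. Payload 6.4 kg.
Tool frame: the origin (TCP) lies on the centre line of the jaws, within the pads' length; the fingertips stand 25 mm ahead of it and the grasp point (between the pads) lies 6 mm ahead of it; z points along the fingers, y is the line along which they close (so a half turn about z gives the same grasp; the last joint's range is limited). The gripper opens to 88 mm and grips with 3 to 60 N. Pads are 18 mm wide; open, the fingers measure 123 mm over their backs; the gripper's body (75 mm by 187 mm) begins 45 mm behind the grasp point.
Start: joints at [0.934, 0.181, 1.607, -0, 1.354, -0.206], TCP at [0.24, 0.522, 0.264] pointing down, gripper open.
Joint ranges: [-2.99, 2.99], [-0.89, 2.07], [0.3, 2.58], [-1.14, 4.28], [0, 2.63], [-3.12, 3.12]. Speed limits (rad/s): [2.57, 2.57, 3.01, 3.14, 3.14, 3.14].

## Interface

Orientations are given as a rotation vector (axis times angle).
In Python, from plant import bot, optics gives the robot as it stands. The module is installed in compiled form; this text tells all that it offers.
- The arm moves only by the shell command python3 -m creep 'ROWS' [FORCE]. ROWS is text: rows parted by semicolons, each of 7 numbers parted by spaces: the shift along the tool's x, y, z scaled (see below), then the turn, a rotation vector about the tool's x, y, z scaled (see below), then the closure, from -1 (fully open) to 1 (shut), so that 0 is half open. A call has 1 to 8 rows; each row is the pose to reach, as a shift and turn from the pose commanded when the call began, along the tool's axes at that moment; what a row does not reach only later rows make up. The controller multiplies each number of a shift by 0.3 m and each number of a turn by 30 degrees. A row lasts 1/12 s, in which the tool goes at most 41.7 mm and 7.16 degrees, less where a joint would pass 70% of its speed; a pose out of reach is approached as far as the arm can. A call with a number of a shift or a turn outside -1 to 1 is refused whole. A call with a gripper value outside its range is refused whole. The fingers move at their own pace and stop on an object; FORCE is the grip in N (left out, the last holds). Time passes only in rows, so rows that repeat a pose let the fingers close. It gives the time, the measured TCP pose, the force, the opening and the grip force at its end, in the units of the state.
- bot.read_state(): the state, without advancing time (a new reading comes with each control period).
- optics.read_camera(name): name is "scene" or "top"; returns a dict with "pixels" (384x512x3 uint8, blue, green, red), "mtx" (3x3 intrinsics, pixels), "eye" and "attitude" of the camera in the world. Camera axes: x right, y down, z forward; pixel columns grow to the right and rows downward; lengths in m; the calibration is good to about 2 mm. A picture is of the moment at which its call begins. There is no depth.
- bot.hand_in(): hands the job in; it is judged then, once.
The state is a dict: "time_s": time; "qpos": joint angles; "qvel": joint speeds; "tau": joint torques, N m; "position": TCP position; "tcp_rot": TCP orientation; "force": force on the tool from outside, world axes, zero at the start; "wrist_torque": the same for the moment, N m; "grip_width": finger opening in m; "grip_force": force on a finger pad.
Only numpy, scipy, OpenCV 4.12 (cv2) and the standard library are available. Lean on these libraries where they do the work, as an engineer would, in place of code of your own. Each camera call takes 0.05 s, during which the arm holds its last target. There are 200 camera calls.

## Working session

There is one attempt and no reset: what is moved stays moved. The work goes in short steps, Python scripts to look and compute and a shell command to move; the robot and the scene stay as the last step left them, time stands still between calls to the robot, and variables do not carry over. Pictures are saved under pics/ and viewed, at most 10 in all, crops included, and the job is handed in when it is done.

```bash
mkdir -p pics
cat > h.py <<'E'
import numpy as np, cv2
from plant import bot, optics
from scipy.spatial.transform import Rotation as R
def cam(n):
    c=optics.read_camera(n); return c
def rot(c):
    a=np.array(c["attitude"],float)
    return a if a.shape==(3,3) else (R.from_rotvec(a).as_matrix() if a.size==3 else R.from_quat(a).as_matrix())
def ray(c,u,v):
    d=rot(c)@np.linalg.inv(np.array(c["mtx"]))@[u,v,1]; return np.array(c["eye"]),d
def onz(c,u,v,z):
    e,d=ray(c,u,v); return e+d*(z-e[2])/d[2]
def proj(c,p):
    q=np.array(c["mtx"])@(rot(c).T@(np.array(p)-c["eye"])); return q[:2]/q[2]
E
python3 - <<'E'
from h import *
for n in("scene","top"):
    c=cam(n); print(n,c["mtx"],c["eye"],c["attitude"])
    cv2.imwrite(f"pics/{n}0.png",cv2.resize(c["pixels"],(800,600),interpolation=cv2.INTER_CUBIC)); np.save(n+"0.npy",c["pixels"])
s=bot.read_state(); print(s)
E
```

```text
scene [[475.89642157   0.         251.39593694]
 [  0.         475.89642157 191.90750195]
 [  0.           0.           1.        ]] [0.7272187  1.24639754 1.08211769] [-0.19933334 -2.73702221  1.38439987]
top [[409.62295164   0.         254.16739078]
 [  0.         409.62295164 190.24692096]
 [  0.           0.           1.        ]] [ 0.44938137 -0.08699338  1.23091076] [-2.15990992  2.19467705 -0.0971709 ]
{'time_s': 0.1, 'qpos': array([ 9.33707800e-01,  1.81437529e-01,  1.60787405e+00, -5.73101755e-06,
        1.35383949e+00, -2.06294513e-01]), 'qvel': array([-8.41819703e-04,  2.92183167e-04, -1.87328539e-03,  3.62542843e-04,
       -7.82837631e-04,  1.32287354e-05]), 'tau': array([ 4.78638976e-04, -4.34814370e+01, -3.42697763e+01,  7.03693042e-02,
        3.41262762e-02, -7.64903507e-05]), 'position': array([0.23983094, 0.52211141, 0.26293306]), 'tcp_rot': array([-6.71331867e-01, -3.06837703e+00,  2.23665587e-03]), 'force': array([-0.63065493,  0.64640421, -0.15057718]), 'wrist_torque': array([-0.04375642,  0.01133003, -0.03355965]), 'grip_force': 0.0, 'grip_width': 0.08828695224397114}
```

View pics/scene0.png

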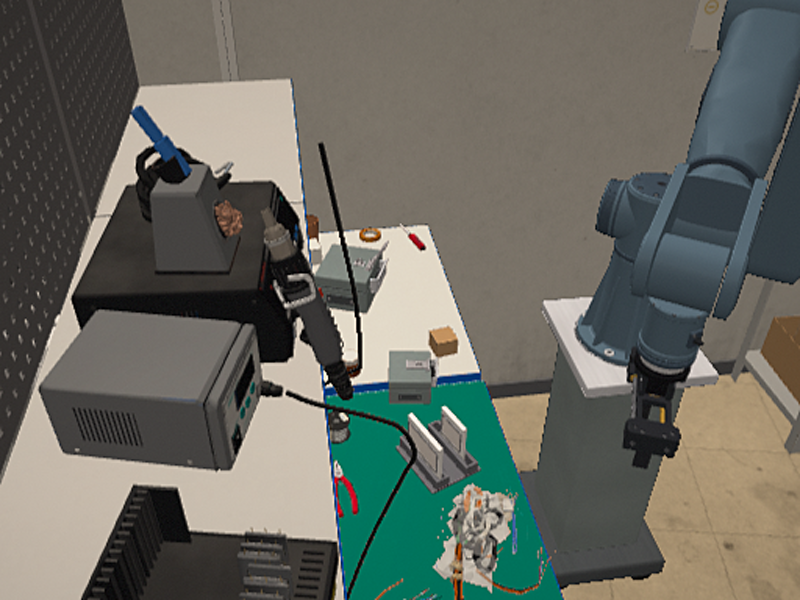

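View pics/top0.png

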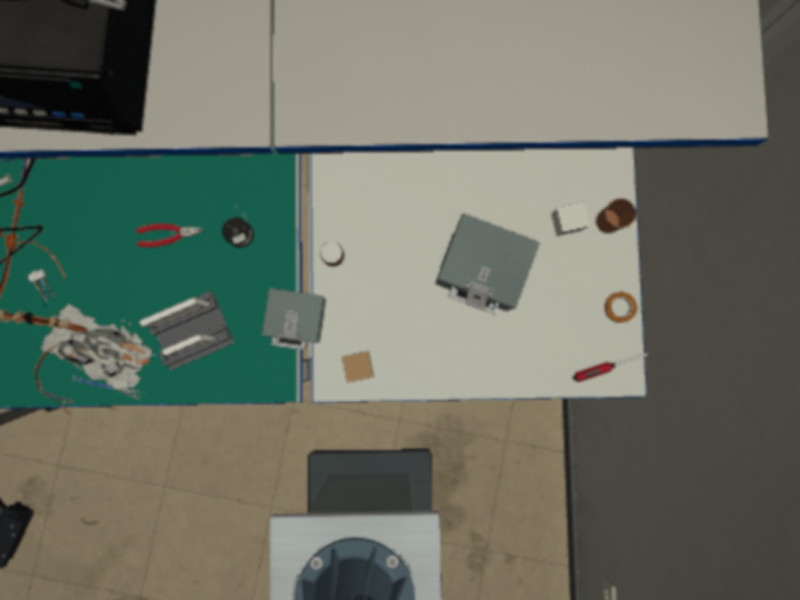

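The top view shows the large case at about (488,262), a small decoy case at (294,315), and the rack at (187,330) holding both holders. The jar is at (332,253), the carton at (358,366) and the tape at (620,306). Next I'll zoom in on the case and the rack.

Run:
```python
from h import *
t=np.load("top0.npy"); s=np.load("scene0.npy")
f=lambda a,x0,x1,y0,y1,w,h:cv2.resize(a[y0:y1,x0:x1],(w,h),interpolation=cv2.INTER_CUBIC)
# case top 270..350 x130..205 ; rack top 85..155 x 180..240; scene case 200..250 x 150..200; scene rack 250..310 x255..320
a=f(t,270,350,130,205,400,300)
b=f(t,85,155,183,238,400,300)
c=f(s,195,255,148,203,400,300)
d=f(s,250,314,258,318,400,300)
cv2.imwrite("pics/z1.png",np.vstack([np.hstack([a,b]),np.hstack([c,d])]))
```

```text
(no output)
```

View pics/z1.png

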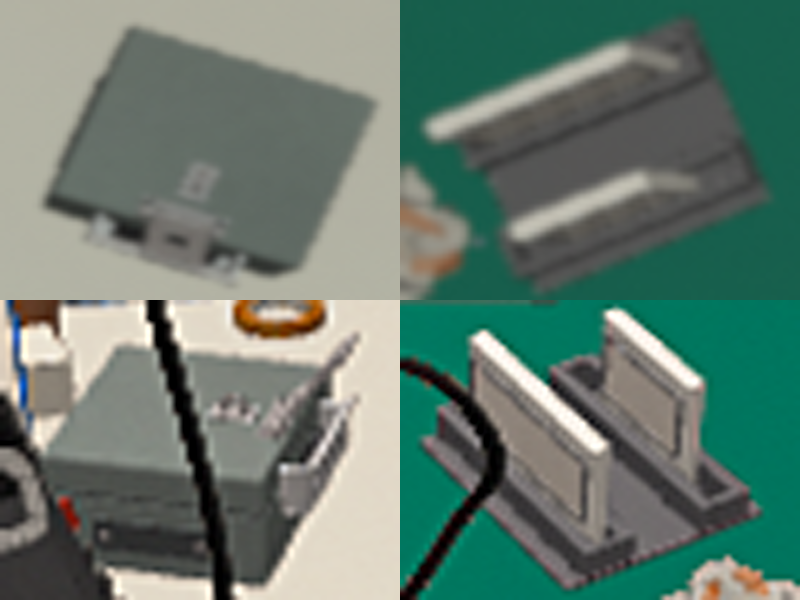

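The crops show the hasp on the large case leaning forward over the pocket, between lip flares at panel (100,230) and (230,265). The short holder is in the rack slot nearer the robot, with its top bar running from panel (510,235) to (650,180). I'll measure these with masks.

```bash
cat > meas.py <<'E'
from h import *
c=cam("top"); t=c["pixels"]; hsv=cv2.cvtColor(t,cv2.COLOR_BGR2HSV)
# lid
m=np.zeros(t.shape[:2],np.uint8); roi=(slice(130,205),slice(270,352))
print("lid px",t[160,310],"bench",t[145,275],"top bar",t[219,120], t[185,118],"end",t[217,137],"wall",t[195,135])
lid=cv2.inRange(t.astype(np.uint8),(70,80,70),(135,135,125)); m[roi]=lid[roi]
m=cv2.morphologyEx(m,cv2.MORPH_OPEN,np.ones((3,3)))
k=max(cv2.findContours(m,0,1)[0],key=cv2.contourArea)
P=np.array([onz(c,u,v,.095)[:2] for u,v in k[:,0]])
r=cv2.minAreaRect(P.astype(np.float32)); print("lid rect",r, cv2.boxPoints(r).round(4).tolist())
# holders' tops
w=np.zeros_like(m); w[183:238,85:155]=cv2.inRange(t,(150,150,150),(255,255,255))[183:238,85:155]
for q in cv2.findContours(w,0,1)[0]:
    if cv2.contourArea(q)<15: continue
    Q=np.array([onz(c,u,v,.096)[:2] for u,v in q[:,0]])
    r=cv2.minAreaRect(Q.astype(np.float32)); print("white",np.array(r[0]).round(4),np.array(r[1]).round(4),r[2], q[:,0].min(0),q[:,0].max(0))
# rack grey
g=np.zeros_like(m); g[180:240,85:160]=cv2.inRange(hsv,(0,0,30),(180,70,130))[180:240,85:160]
g[200:,:113]=0
q=max(cv2.findContours(g,0,1)[0],key=cv2.contourArea)
for z in(0.006,.029):
    r=cv2.minAreaRect(np.array([onz(c,u,v,z)[:2] for u,v in q[:,0]],np.float32)); print("rack",z,r)
for n,u,v in(("carton",229,234),("jar",212,162),("tape",397,196),("cup",394,138)): print(n,onz(c,u,v,.03).round(3))
E
python3 meas.py
```

```text
lid px [102 109 100] bench [163 177 178] top bar [177 189 191] [76 95 23] end [94 97 97] wall [85 85 86]
lid rect ((0.604425847530365, -0.24749590456485748), (0.1507931798696518, 0.14863145351409912), 68.18063354492188) [[0.5073999762535095, -0.289900004863739], [0.6453999876976013, -0.3450999855995178], [0.7013999819755554, -0.20509999990463257], [0.5634999871253967, -0.14990000426769257]]
white [0.4723 0.2932] [0.0081 0.066 ] 22.492481231689453 [105 215] [127 226]
white [0.5308 0.3189] [0.0081 0.1009] 22.62222671508789 [ 90 192] [124 207]
rack 0.006 ((0.5053033828735352, 0.29913586378097534), (0.11222294718027115, 0.11496435850858688), 22.02545738220215)
rack 0.029 ((0.5042533874511719, 0.2918855845928192), (0.11011576652526855, 0.11280570924282074), 22.025447845458984)
carton [ 0.428 -0.014  0.03 ]
jar [0.641 0.034 0.03 ]
tape [ 0.531 -0.509  0.03 ]
cup [ 0.704 -0.509  0.03 ]
```

```bash
cat > case.py <<'E'
from h import *
yaw=np.radians(-21.8); ex=np.array([np.cos(yaw),np.sin(yaw),0]); ey=np.array([-ex[1],ex[0],0]); ez=np.array([0,0,1.])
O=np.array([.6744,-.2755,0])-.065*ex
W=lambda x,y,z:O+x*ex+y*ey+z*ez
C=lambda p:np.array([(p-O)@ex,(p-O)@ey,p[2]])
E
python3 - <<'E'
from case import *
T=cam("top");S=cam("scene")
print("O",O)
for n,u,v in(("staple",309.6,175.5),): print(n,C(onz(T,u,v,.108)).round(4),C(onz(S,229.5,167.8,.108)).round(4))
def panel(c,x0,x1,y0,y1,w,h,segs):
    a=cv2.resize(c["pixels"][y0:y1,x0:x1],(w,h),interpolation=cv2.INTER_CUBIC)
    f=lambda p:tuple(int(round(q)) for q in ((proj(c,p)+.5-[x0,y0])*[w/(x1-x0),h/(y1-y0)]-.5))
    for p,q,col in segs: cv2.line(a,f(p),f(q),col,1)
    return a
def rect(x0,x1,y0,y1,z,col):
    k=[W(x0,y0,z),W(x1,y0,z),W(x1,y1,z),W(x0,y1,z)]; return [(k[i],k[(i+1)%4],col) for i in range(4)]
sg=rect(-.065,.065,-.075,.075,.095,(0,0,255))+rect(-.065,.065,-.075,.075,0,(0,255,255))+rect(-.079,-.065,-.04,.04,.085,(255,0,0))
hy=np.radians(22.5);hx=np.array([np.cos(hy),np.sin(hy),0]);hh=np.array([-hx[1],hx[0],0])
def hold(p,L):
    p=np.array(p); s=[]
    for z in(.006,.096):
        k=[p+a*.005*hx+b*L/2*hh+z*ez for a,b in((1,1),(1,-1),(-1,-1),(-1,1))]; s+=[(k[i],k[(i+1)%4],(0,0,255)) for i in range(4)]
    return s
hs=hold([.4723,.2932,0],.07)+hold([.5308,.3189,0],.104)
cv2.imwrite("pics/ov.png",np.vstack([np.hstack([panel(T,270,350,130,190,400,300,sg+[]),panel(T,85,155,183,236,400,300,hs)]),np.hstack([panel(S,195,255,150,195,400,300,sg),panel(S,250,314,258,306,400,300,hs)])]))
E
```

```text
O [ 0.61404842 -0.25136109  0.        ]
staple [-0.0287 -0.0027  0.108 ] [-0.0319  0.0159  0.108 ]
```

View pics/ov.png

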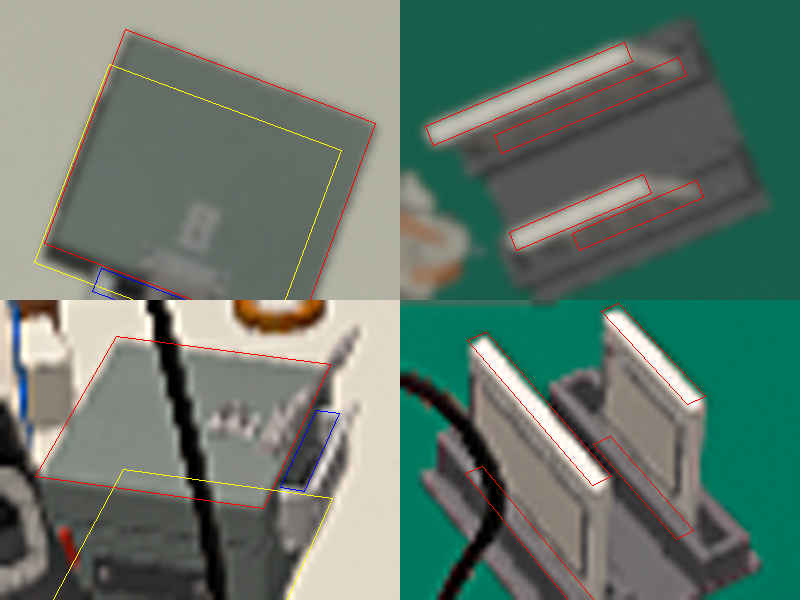

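The overlays match both views to about 1 px, so the case and rack poses are good. The staple sits at case x≈-29 mm, which puts the hasp pivot at about -60 mm. Now a helper for working out moves.

```bash
cat > go.py <<'E'
from case import *
def delta(p,yd):  # p TCP target; yd: horizontal direction of tool y (either sign)
    s=bot.read_state(); R0=R.from_rotvec(s["tcp_rot"]).as_matrix()
    yd=np.array(yd)/np.linalg.norm(yd)
    if yd@R0[:,1]<0: yd=-yd
    z=np.array([0,0,-1.]); R1=np.column_stack([np.cross(yd,z),yd,z])
    sh=R0.T@(np.array(p)-s["position"])/.3
    tu=np.degrees(R.from_matrix(R0.T@R1).as_rotvec())/30
    print("shift",sh.round(4),"turn",tu.round(4),"| pos",s["position"].round(4),"q6",s["qpos"].round(2),"t",s["time_s"],"F",s["force"].round(1),"g",s["grip_force"],s["grip_width"])
E
python3 -c "
from go import *
delta(W(-.130,0,.264),ey)
print(R.from_rotvec(bot.read_state()['tcp_rot']).as_matrix().round(3), ey)"
```

```text
shift [-1.7772e+00 -1.8443e+00 -1.1000e-03] turn [-0.0017 -0.0004 -0.0961] | pos [0.2399 0.5223 0.2633] q6 [ 0.93  0.18  1.61 -0.    1.35 -0.21] t 0.25 F [-0.2  0.2  0.1] g 0.0 0.08781963170972973
[[-0.909  0.418 -0.001]
 [ 0.418  0.909 -0.001]
 [ 0.    -0.001 -1.   ]] [0.37136784 0.92848583 0.        ]
```

```bash
r='-0.6 -0.61 0 0 0 0 1'
python3 -m creep '-0.6 -0.61 0 0 0 0 1;-0.6 -0.61 0 0 0 0 1;-0.6 -0.61 0 0 0 0 1;-0.6 -0.61 0 0 0 0 1;-0.6 -0.61 0 0 0 0 1;-0.6 -0.61 0 0 0 0 1;-0.6 -0.61 0 0 0 0 1;-0.6 -0.61 0 0 0 0 1' 30
python3 -m creep '-0.6 -0.61 0 0 0 0 1;-0.6 -0.61 0 0 0 0 1;-0.6 -0.61 0 0 0 0 1;-0.6 -0.61 0 0 0 0 1;-0.6 -0.61 0 0 0 0 1;-0.6 -0.61 0 0 0 0 1;-0.6 -0.61 0 0 0 0 1;-0.6 -0.61 0 0 0 0 1'
python3 -c "
from go import *
delta(W(-.130,0,.264),ey)"
```

```text
time_s: 0.92
position: [0.3282, 0.2791, 0.2639]
tcp_rot: [0.679, 3.067, 0.0]
force: [0.1, 0.7, -0.2]
grip_width: 0.0368
grip_force: 0.0
time_s: 1.58
position: [0.4153, 0.0386, 0.2637]
tcp_rot: [-0.677, -3.068, -0.001]
force: [0.1, 1.3, 0.1]
grip_width: 0.0004
grip_force: 0.0
shift [-0.5749 -0.6214 -0.0012] turn [ 0.0006 -0.0003 -0.1028] | pos [0.4153 0.0386 0.2637] q6 [-0.19 -0.19  1.98  0.    1.36 -1.33] t 1.5833 F [0.1 1.3 0.1] g 0.0 0.0003824021536077174
```

```bash
python3 -m creep '-0.575 -0.62 0 0 0 -0.103 1;-0.575 -0.62 0 0 0 -0.103 1;-0.575 -0.62 0 0 0 -0.103 1;-0.575 -0.62 0 0 0 -0.103 1;-0.575 -0.62 0 0 0 -0.103 1;-0.575 -0.62 0 0 0 -0.103 1;-0.575 -0.62 0 0 0 -0.103 1;-0.575 -0.62 0 0 0 -0.103 1'
python3 -m creep '0 0 0.33 0 0 0 1;0 0 0.33 0 0 0 1;0 0 0.33 0 0 0 1;0 0 0.33 0 0 0 1'
python3 - <<'E'
from go import *
delta(W(-.055,0,.165),ey)
T=cam("top");S=cam("scene")
f=lambda c,x,y:cv2.resize(c["pixels"][y:y+75,x:x+100],(400,300),interpolation=cv2.INTER_CUBIC)
cv2.imwrite("pics/h1.png",np.hstack([f(T,255,135),f(S,190,125)]))
E
```

```text
time_s: 2.25
position: [0.4945, -0.2008, 0.2629]
tcp_rot: [-0.589, -3.085, -0.002]
force: [-0.9, 0.3, 0.3]
grip_width: 0.0001
grip_force: 0.0
time_s: 2.58
position: [0.491, -0.1961, 0.16]
tcp_rot: [-0.582, -3.078, -0.007]
force: [-1.0, -0.0, -0.7]
grip_width: 0.0003
grip_force: 0.0
shift [-0.2657 -0.0202 -0.0193] turn [ 0.0057 -0.0181  0.0125] | pos [ 0.491  -0.1961  0.16  ] q6 [-0.61  0.2   1.81  0.    1.14 -1.8 ] t 2.5833 F [-1.  -0.  -0.7] g 0.0 0.0002707678268290412
```

View pics/h1.png

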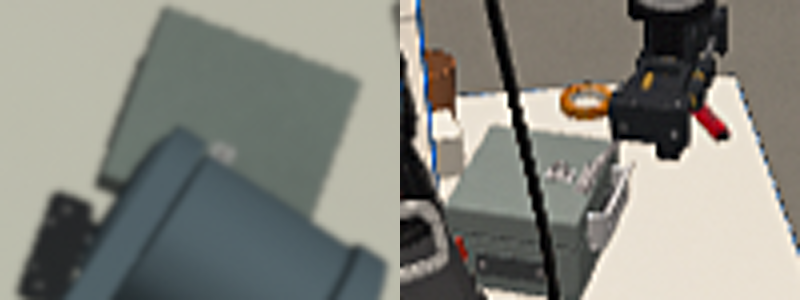

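The fingers are closed and standing in front of the hasp. Now I'll push it over.

```bash
python3 -m creep '-0.04 -0.01 -0.02 0 -0.01 0.01 1;-0.08 -0.02 -0.02 0 -0.01 0.01 1;-0.12 -0.02 -0.02 0 -0.01 0.01 1;-0.16 -0.02 -0.02 0 -0.01 0.01 1;-0.2 -0.02 -0.02 0 -0.01 0.01 1;-0.24 -0.02 -0.02 0 -0.01 0.01 1;-0.28 -0.02 -0.02 0 -0.01 0.01 1;-0.295 -0.02 -0.02 0 -0.01 0.01 1'
python3 -c "
from go import *
delta(W(-.006,0,.1215+.025),ey);print(C(bot.read_state()['position']))"
```

```text
time_s: 3.35
position: [0.576, -0.2394, 0.1738]
tcp_rot: [0.593, 3.076, -0.004]
force: [-1.6, 1.1, -0.2]
grip_width: 0.0005
grip_force: 0.4
shift [-0.1117  0.0103  0.092 ] turn [-0.0012  0.0186 -0.0007] | pos [ 0.576  -0.2394  0.1738] q6 [-0.58  0.37  1.56  0.    1.2  -1.78] t 3.35 F [-1.6  1.1 -0.2] g 0.3598360858450178 0.0005369856757696192
[-0.03976657 -0.00305891  0.17376194]
```

```bash
python3 -m creep '-0.02 0.01 0.018 0 0.018 0 1;-0.04 0.01 0.037 0 0.018 0 1;-0.06 0.01 0.06 0 0.018 0 1;-0.083 0.01 0.09 0 0.018 0 1;-0.1 0.01 0.115 0 0.018 0 1;-0.113 0.01 0.135 0 0.018 0 1;-0.113 0.01 0.135 0 0.018 0 1'
python3 -c "
from go import *
delta(W(-.005,0,.1015+.025),ey);print(C(bot.read_state()['position']))"
```

```text
time_s: 3.93
position: [0.6059, -0.2494, 0.128]
tcp_rot: [-0.596, -3.078, -0.003]
force: [-0.4, 0.2, 1.0]
grip_width: 0.0005
grip_force: 0.0
shift [-0.011   0.0039  0.0049] turn [ 0.0011 -0.0133 -0.0036] | pos [ 0.6059 -0.2494  0.128 ] q6 [-0.57  0.5   1.48 -0.    1.17 -1.76] t 3.9333 F [-0.4  0.2  1. ] g 0.0 0.0005237925976824152
[-0.00829639 -0.00117872  0.12798121]
```

```bash
python3 -m creep '0 0 0.01 0 0 0 1;0 0 0.02 0 0 0 1;0 0 0.02 0 0 0 1;0 0 0.02 0 0 0 1'
```

```text
time_s: 4.27
position: [0.6063, -0.2496, 0.1267]
tcp_rot: [-0.596, -3.081, -0.001]
force: [-6.1, 2.9, 12.0]
grip_width: 0.0007
grip_force: 5.9
```

```bash
python3 -c "
from go import *
print(C(bot.read_state()['position']))"
```

```text
[-0.00781351 -0.00126199  0.12672079]
```

```bash
python3 -m creep '0 0 -0.1 0 0 0 1;0 0 -0.2 0 0 0 1;0 0 -0.4 0 0 0 1;0 0 -0.45 0 0 0 0.5;0 0 -0.45 0 0 0 -0.3;0 0 -0.45 0 0 0 -0.3'
python3 - <<'E'
from go import *
hy=np.radians(22.5);hx=np.array([np.cos(hy),np.sin(hy),0])
delta(np.array([.4723,.2932,.264]),hx)
S=cam("scene")
cv2.imwrite("pics/h2.png",cv2.resize(S["pixels"][145:205,190:260],(700,600),interpolation=cv2.INTER_CUBIC))
E
```

```text
time_s: 4.77
position: [0.6079, -0.2505, 0.263]
tcp_rot: [0.596, 3.083, -0.003]
force: [0.2, 0.2, -0.2]
grip_width: 0.0183
grip_force: 0.0
shift [ 1.0954  1.5131 -0.0077] turn [-6.0000e-04  4.9000e-03  1.5202e+00] | pos [ 0.6079 -0.2505  0.263 ] q6 [-0.57  0.36  1.39 -0.    1.39 -1.76] t 4.7667 F [ 0.2  0.2 -0.2] g 0.0 0.018339412769746335
```

View pics/h2.png

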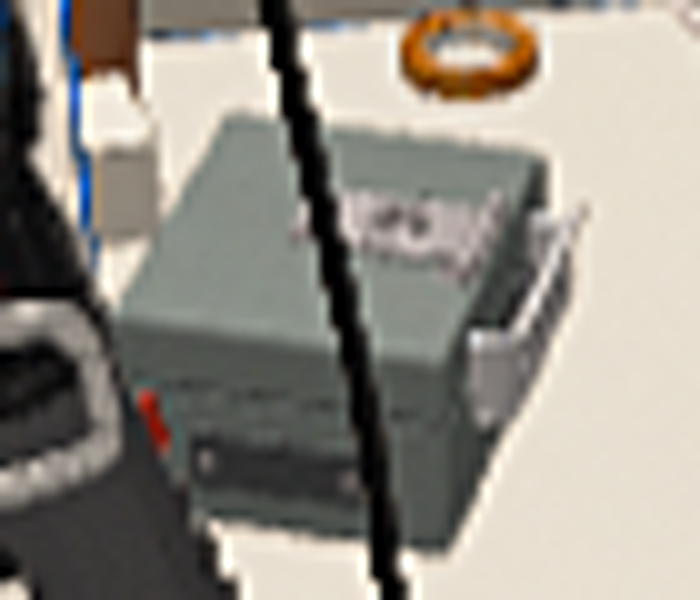

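The hasp now lies flat over its staple. Next I'll go to the short holder.

```bash
python3 -m creep '0.55 0.76 0 0 0 1.52 -0.3;0.55 0.76 0 0 0 1.52 -0.3;0.55 0.76 0 0 0 1.52 -0.3;0.55 0.76 0 0 0 1.52 -0.3;0.55 0.76 0 0 0 1.52 -0.3;0.55 0.76 0 0 0 1.52 -0.3;0.55 0.76 0 0 0 1.52 -0.3;0.55 0.76 0 0 0 1.52 -0.3'
python3 -c "
from go import *
hy=np.radians(22.5);hx=np.array([np.cos(hy),np.sin(hy),0])
delta(np.array([.4723,.2932,.264]),hx)"
```

```text
shift [ 1.0914  1.5123 -0.0104] turn [-0.0024 -0.0041  1.5201] | pos [ 0.6069 -0.2499  0.2603] q6 [-0.57  0.36  1.39 -0.    1.39 -1.76] t 4.8167 F [0.4 1.1 0. ] g 0.0 0.02237581639296073out of range: row 1 has 1.52, outside -1 to 1
```

```bash
python3 -m creep '0.55 0.76 0 0 0 1 -0.1;0.55 0.76 0 0 0 1 -0.1;0.55 0.76 0 0 0 1 -0.1;0.55 0.76 0 0 0 1 -0.1;0.55 0.76 0 0 0 1 -0.1;0.55 0.76 0 0 0 1 -0.1;0.55 0.76 0 0 0 1 -0.1;0.55 0.76 0 0 0 1 -0.1'
python3 -c "
from go import *
hy=np.radians(22.5);hx=np.array([np.cos(hy),np.sin(hy),0])
delta(np.array([.4723,.2932,.264]),hx)"
```

```text
time_s: 5.48
position: [0.5358, 0.0287, 0.2579]
tcp_rot: [-1.363, -2.82, -0.0]
force: [0.2, 0.7, -0.4]
grip_width: 0.0488
grip_force: 0.0
shift [ 0.8227  0.3817 -0.0149] turn [-0.0099 -0.0153  0.5296] | pos [0.5358 0.0287 0.2579] q6 [-0.17  0.11  1.7   0.    1.34 -0.84] t 5.4833 F [ 0.2  0.7 -0.4] g 0.0 0.048792201716156065
```

```bash
python3 -m creep '0.823 0.382 -0.015 -0.01 -0.01 0.53 -0.05;0.823 0.382 -0.015 -0.01 -0.01 0.53 -0.05;0.823 0.382 -0.015 -0.01 -0.01 0.53 -0.05;0.823 0.382 -0.015 -0.01 -0.01 0.53 -0.05;0.823 0.382 -0.015 -0.01 -0.01 0.53 -0.05;0.823 0.382 -0.015 -0.01 -0.01 0.53 -0.05;0.823 0.382 -0.015 -0.01 -0.01 0.53 -0.05;0.823 0.382 -0.015 -0.01 -0.01 0.53 -0.05'
python3 -m creep '0 0 0 0 0 0 -0.05;0 0 0 0 0 0 -0.05'
python3 -c "
from go import *
hy=np.radians(22.5);hx=np.array([np.cos(hy),np.sin(hy),0])
delta(np.array([.4723,.2932,.15]),hx)"
```

```text
time_s: 6.15
position: [0.4742, 0.2922, 0.2634]
tcp_rot: [-1.746, -2.612, -0.001]
force: [0.4, -0.5, 0.2]
grip_width: 0.0465
grip_force: 0.0
time_s: 6.32
position: [0.4763, 0.2873, 0.2638]
tcp_rot: [1.751, 2.606, -0.001]
force: [0.6, -0.4, -0.7]
grip_width: 0.0463
grip_force: 0.0
shift [ 0.024  -0.0051  0.3792] turn [ 0.0006  0.004  -0.0097] | pos [0.4763 0.2873 0.2638] q6 [ 0.33  0.14  1.65 -0.    1.35 -0.06] t 6.3167 F [ 0.6 -0.4 -0.7] g 0.0 0.04630899641326351
```

```bash
python3 -m creep '0.024 -0.005 0.1 0 0 0 -0.05;0.024 -0.005 0.2 0 0 0 -0.05;0.024 -0.005 0.3 0 0 0 -0.05;0.024 -0.005 0.36 0 0 0 -0.05;0.024 -0.005 0.36 0 0 0 -0.05'
python3 -c "
from go import *
hy=np.radians(22.5);hx=np.array([np.cos(hy),np.sin(hy),0])
delta(np.array([.4723,.2932,.086]),hx)"
```

```text
time_s: 6.73
position: [0.4704, 0.2913, 0.1521]
tcp_rot: [-1.754, -2.603, 0.01]
force: [-0.9, -0.2, -0.8]
grip_width: 0.0462
grip_force: 0.0
shift [0.004  0.0096 0.2203] turn [-0.0122  0.0029 -0.015 ] | pos [0.4704 0.2913 0.1521] q6 [ 0.34  0.26  1.75 -0.    1.13 -0.04] t 6.7333 F [-0.9 -0.2 -0.8] g 0.0 0.04624231628456484
```

```bash
python3 -m creep '0.003 0.004 0.07 0 0 -0.01 -0.05;0.003 0.004 0.14 0 0 -0.01 -0.05;0.003 0.004 0.19 0 0 -0.01 -0.05;0.003 0.004 0.22 0 0 -0.01 -0.05;0.003 0.004 0.22 0 0 -0.01 -0.05;0.003 0.004 0.22 0 0 -0.01 -0.05' 40
python3 -c "
from go import *
hy=np.radians(22.5);hx=np.array([np.cos(hy),np.sin(hy),0])
delta(np.array([.4723,.2932,.086]),hx)"
```

```text
time_s: 7.23
position: [0.4745, 0.2951, 0.0919]
tcp_rot: [1.745, 2.609, 0.003]
force: [0.3, -0.3, -0.6]
grip_width: 0.0464
grip_force: 0.0
shift [-0.003  -0.0093  0.0197] turn [ 0.0062  0.0031 -0.0019] | pos [0.4745 0.2951 0.0919] q6 [ 0.34  0.36  1.77 -0.    1.01 -0.05] t 7.2333 F [ 0.3 -0.3 -0.6] g 0.0 0.04641331756731799
```

```bash
python3 -m creep '0 -0.004 0.015 0 0 0 -0.05;0 -0.004 0.015 0 0 0 0.5;0 -0.004 0.015 0 0 0 1;0 -0.004 0.015 0 0 0 1;0 -0.004 0.015 0 0 0 1;0 -0.004 0.015 0 0 0 1;0 -0.004 0.015 0 0 0 1;0 -0.004 0.015 0 0 0 1' 45
python3 -m creep '0 0 0 0 0 0 1;0 0 0 0 0 0 1'
python3 -c "
from go import *
hy=np.radians(22.5);hx=np.array([np.cos(hy),np.sin(hy),0])
delta(np.array([.4723,.2932,.086]),hx)"
```

```text
time_s: 7.9
position: [0.4728, 0.2953, 0.0869]
tcp_rot: [1.743, 2.61, 0.003]
force: [-0.4, -0.0, 1.9]
grip_width: 0.0091
grip_force: 45.0
time_s: 8.07
position: [0.4728, 0.2953, 0.0869]
tcp_rot: [1.743, 2.61, 0.003]
force: [0.1, 0.6, 2.0]
grip_width: 0.0095
grip_force: 45.0
shift [-0.0059 -0.0042  0.003 ] turn [0.0061 0.0028 0.0004] | pos [0.4728 0.2953 0.0869] q6 [ 0.35  0.37  1.77 -0.    1.   -0.05] t 8.0667 F [0.1 0.6 2. ] g 45.00045116990805 0.009492507302288516
```

```bash
python3 -m creep '0 0 -0.04 0 0 0 1;0 0 -0.1 0 0 0 1;0 0 -0.2 0 0 0 1;0 0 -0.3 0 0 0 1;0 0 -0.4 0 0 0 1;0 0 -0.5 0 0 0 1;0 0 -0.6 0 0 0 1;0 0 -0.6 0 0 0 1'
python3 -c "
from go import *
delta(W(-.072,0,.26),ex)"
```

```text
time_s: 8.73
position: [0.4747, 0.2963, 0.2745]
tcp_rot: [1.74, 2.605, 0.016]
force: [1.0, 0.7, 0.4]
grip_width: 0.0092
grip_force: 45.0
shift [-1.6966 -0.4423  0.0457] turn [ 0.0266 -0.0065  1.4772] | pos [0.4747 0.2963 0.2745] q6 [ 0.35  0.13  1.64 -0.    1.35 -0.05] t 8.7333 F [1.  0.7 0.4] g 44.999923668801785 0.009212622263487695
```

```bash
python3 -m creep '-0.85 -0.22 0 0 0 0.75 1;-0.85 -0.22 0 0 0 0.75 1;-0.85 -0.22 0 0 0 0.75 1;-0.85 -0.22 0 0 0 0.75 1;-0.85 -0.22 0 0 0 0.75 1;-0.85 -0.22 0 0 0 0.75 1;-0.85 -0.22 0 0 0 0.75 1;-0.85 -0.22 0 0 0 0.75 1'
python3 -c "
from go import *
delta(W(-.072,0,.26),ex)"
```

```text
time_s: 9.4
position: [0.5088, 0.031, 0.2669]
tcp_rot: [2.225, 2.214, 0.002]
force: [-0.4, 0.3, -0.8]
grip_width: 0.0098
grip_force: 45.0
shift [-0.8515  0.1321  0.0243] turn [0.0056 0.0012 0.7177] | pos [0.5088 0.031  0.2669] q6 [-0.17  0.03  1.77 -0.    1.34 -0.17] t 9.4 F [-0.4  0.3 -0.8] g 44.999456629157066 0.00981431513507202
```

```bash
python3 -m creep '-0.85 0.132 0 0 0 0.718 1;-0.85 0.132 0 0 0 0.718 1;-0.85 0.132 0 0 0 0.718 1;-0.85 0.132 0 0 0 0.718 1;-0.85 0.132 0 0 0 0.718 1;-0.85 0.132 0 0 0 0.718 1;-0.85 0.132 0 0 0 0.718 1;-0.85 0.132 0 0 0 0.718 1'
python3 -m creep '0 0 0 0 0 0 1;0 0 0 0 0 0 1;0 0 0 0 0 0 1'
python3 -c "
from go import *
s=bot.read_state();print(R.from_rotvec(s['tcp_rot']).as_matrix().round(3))
delta(W(-.072,0,.19),ex)"
```

```text
time_s: 10.07
position: [0.5483, -0.2222, 0.2666]
tcp_rot: [2.599, 1.763, 0.003]
force: [-0.6, 1.3, -0.9]
grip_width: 0.0096
grip_force: 45.0
time_s: 10.32
position: [0.5484, -0.2183, 0.2671]
tcp_rot: [2.594, 1.77, 0.004]
force: [0.1, -1.5, -0.1]
grip_width: 0.0094
grip_force: 45.0
[[ 0.365  0.931  0.003]
 [ 0.931 -0.365  0.   ]
 [ 0.001  0.003 -1.   ]]
shift [-0.0213  0.0032  0.2571] turn [ 0.0051 -0.0027  0.0133] | pos [ 0.5484 -0.2183  0.2671] q6 [-0.58  0.21  1.57  0.    1.36 -0.21] t 10.3167 F [ 0.1 -1.5 -0.1] g 44.99993674457073 0.009381138119849083
```

```bash
python3 -m creep '-0.015 0.003 0.08 0 0 0.013 1;-0.015 0.003 0.16 0 0 0.013 1;-0.015 0.003 0.24 0 0 0.013 1;-0.015 0.003 0.255 0 0 0.013 1;-0.015 0.003 0.255 0 0 0.013 1;-0.015 0.003 0.255 0 0 0.013 1'
python3 - <<'E'
from go import *
delta(W(-.072,.0018,.186),ex)
S=cam("scene");T=cam("top"); x0,y0=195,135
def pan(S,x0,y0,box):
    a=cv2.resize(S["pixels"][y0:y0+60,x0:x0+55],(400,436),interpolation=cv2.INTER_CUBIC);k=400/55
    f=lambda p:tuple(int(round(q)) for q in ((proj(S,p)+.5-[x0,y0])*k-.5))
    for z,d,c in box:
        q=[f(W(-.072+a_*d[0],b*d[1],z)) for a_,b in((1,1),(1,-1),(-1,-1),(-1,1))]
        for i in range(4): cv2.line(a,q[i],q[(i+1)%4],c,1)
    return a
zt=bot.read_state()["position"][2]-.081
bx=[(.085,(.007,.04),(255,0,0)),(zt,(.003,.035),(0,0,255)),(zt+.09,(.005,.035),(0,0,255))]
cv2.imwrite("pics/p1.png",np.hstack([pan(S,205,140,bx),pan(T,280,150,bx)]))
E
```

```text
time_s: 10.82
position: [0.5483, -0.2245, 0.1917]
tcp_rot: [2.6, 1.759, 0.005]
force: [-0.0, -0.1, 0.3]
grip_width: 0.0095
grip_force: 45.0
shift [ 0.0041 -0.0033  0.0189] turn [ 0.0075 -0.0016 -0.0018] | pos [ 0.5483 -0.2245  0.1917] q6 [-0.59  0.29  1.63  0.    1.22 -0.21] t 10.8167 F [-0.  -0.1  0.3] g 44.999741557985544 0.009457951876332745
```

View pics/p1.png

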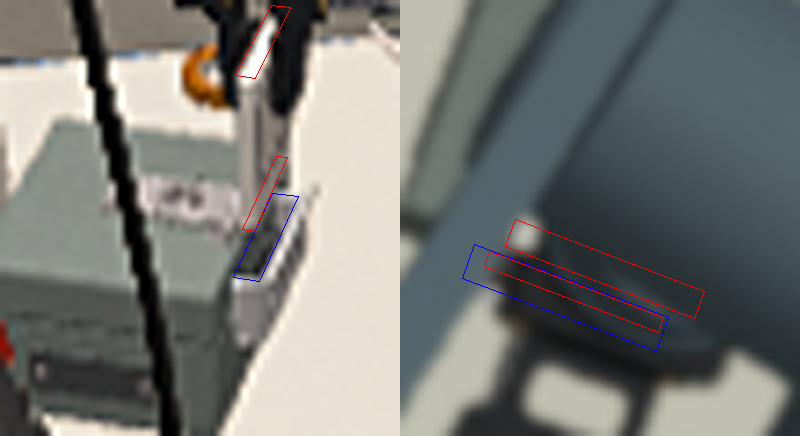

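The holder hangs in line with the pocket. I'll insert it in steps and watch the forces.

```bash
python3 -m creep '0.003 -0.003 0.03 0 0 0 1;0.003 -0.003 0.06 0 0 0 1;0.003 -0.003 0.08 0 0 0 1;0.003 -0.003 0.1 0 0 0 1;0.003 -0.003 0.115 0 0 0 1;0.003 -0.003 0.115 0 0 0 1;0.003 -0.003 0.115 0 0 0 1'
python3 -c "
from go import *
delta(W(-.072,.0018,.149),ex);print(bot.read_state()['wrist_torque'].round(2))"
```

```text
time_s: 11.5
position: [0.5472, -0.2239, 0.1557]
tcp_rot: [2.602, 1.758, 0.003]
force: [0.5, -0.8, -0.3]
grip_width: 0.0095
grip_force: 45.0
shift [0.0037 0.0008 0.0222] turn [ 0.0044 -0.0021 -0.0043] | pos [ 0.5472 -0.2239  0.1557] q6 [-0.59  0.33  1.65  0.    1.15 -0.21] t 11.5 F [ 0.5 -0.8 -0.3] g 44.99978397041559 0.009530902301625203
[-0.04  0.09 -0.05]
```

```bash
python3 -m creep '0.002 0 0.015 0 0 0 1;0.002 0 0.025 0 0 0 1;0.002 0 0.035 0 0 0 1;0.002 0 0.045 0 0 0 1;0.002 0 0.055 0 0 0 1;0.002 0 0.055 0 0 0 1;0.002 0 0.055 0 0 0 1' 55
python3 -c "
from go import *
delta(W(-.072,.0018,.139),ex);print(bot.read_state()['wrist_torque'].round(2))"
```

```text
time_s: 12.08
position: [0.5481, -0.2236, 0.1403]
tcp_rot: [2.601, 1.757, 0.005]
force: [-1.8, 1.4, 6.8]
grip_width: 0.0097
grip_force: 55.0
shift [ 0.0017 -0.0016  0.0045] turn [ 0.0081 -0.0015 -0.004 ] | pos [ 0.5481 -0.2236  0.1403] q6 [-0.59  0.35  1.66  0.    1.12 -0.21] t 12.0833 F [-1.8  1.4  6.8] g 55.00205855816603 0.009712481986250743
[0.22 0.31 0.02]
```

```bash
python3 -m creep '0 0 0.005 0 0 0 1;0 0 0.01 0 0 0 1;0 0 0.014 0 0 0 1;0 0 0.014 0 0 0 1;0 0 0.014 0 0 0 1'
```

```text
time_s: 12.5
position: [0.5487, -0.2238, 0.1387]
tcp_rot: [2.599, 1.756, 0.005]
force: [-5.6, 4.1, 20.6]
grip_width: 0.0093
grip_force: 55.0
```

```bash
python3 -m creep '0 0 0 0 0 0 1;0 0 0 0 0 0 1;0 0 0 0 0 0 1;0 0 0 0 0 0 1'
python3 - <<'E'
from go import *
delta(W(-.072,.0018,.139),ex)
S=cam("scene"); cv2.imwrite("pics/f.png",cv2.resize(S["pixels"][140:200,190:260],(700,600),interpolation=cv2.INTER_CUBIC))
E
```

```text
time_s: 12.83
position: [0.5487, -0.2238, 0.1387]
tcp_rot: [2.599, 1.756, 0.005]
force: [-5.9, 3.2, 21.2]
grip_width: 0.0094
grip_force: 55.0
shift [ 0.0017 -0.0036 -0.0009] turn [ 0.0109 -0.0006 -0.0034] | pos [ 0.5487 -0.2238  0.1387] q6 [-0.59  0.35  1.66  0.    1.12 -0.21] t 12.8333 F [-5.9  3.2 21.2] g 55.007030284032226 0.009352477296033087
```

View pics/f.png

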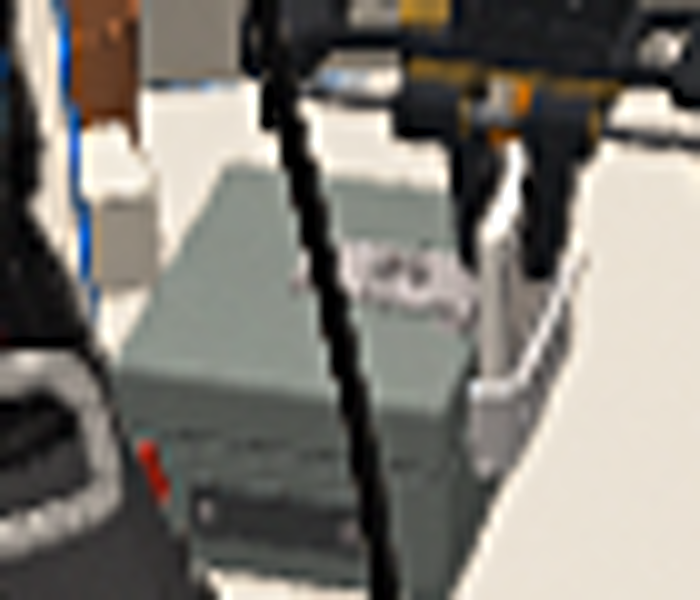

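The picture shows the holder upright behind the lip, with the fingers clear of the lid and the hasp still flat. The TCP height puts its bottom about 27 mm below the lip edge, which is the foot's stop.

```bash
python3 -c "
from plant import bot
print(bot.hand_in())"
```

```text
the job is handed in; nothing more can be done
None
```

The job is handed in: the hasp lies flat over its staple, and the short holder is held upright in the pocket, about 27 mm below the lip edge on the foot's stop, with about 21 N of push and a 55 N grip; the hand-in returned no verdict.

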